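# Find the loose well bolt and hold its cap open

### The arm

A 7-joint arm with a two-finger parallel gripper is mounted at the origin on the work surface. World frame = base frame: x ahead of the robot, y to its left, z up, the work surface at z = 0. Lengths are in m, angles in rad, forces in N, time in s.
With the tool pointing down it reaches from about 0.4 to 0.85 m from the base axis. Payload 10.4 kg.
Tool frame: the origin (TCP) lies midway between the tips of the shut fingers; the grasp point (between the pads) lies 19 mm behind it (bot.grasp_offset is the distance from the TCP to the grasp point, in m); z points along the fingers, y is the line along which they close (so a half turn about z gives the same grasp; the last joint's range is limited). The gripper opens to 87 mm and grips with 3 to 60 N. Pads are 19 mm wide; open, the fingers measure 117 mm over their backs; the gripper's body (75 mm by 190 mm) begins 51 mm behind the grasp point.
Start: joints at [-0.023, 0.332, -0.065, 1.46, 0.022, 1.35, -0.088], TCP at [0.625, 0, 0.223] pointing down, gripper open.
Joint ranges: [-2.6, 2.6], [-0.5, 2.12], [-1.47, 1.34], [0.16, 2.42], [-1.27, 4.41], [0.06, 2.06], [-2.6, 2.6]. Speed limits (rad/s): [2.22, 2.22, 2.79, 2.79, 3.14, 3.14, 3.14].

### API

Orientations are given as a 3x3 rotation matrix whose columns are the frame's x, y, z axes.
In Python, from station import bot gives the robot as it stands. The module is installed in compiled form; this text tells all that it offers.
- The arm moves only by the tool step_arm, never from a script. Its argument "targets" is a list of rows, each an object with "delta_pos": the shift along the world's x, y, z as a fraction of full scale, a list of three; "turn": the turn, a rotation vector about the world's x, y, z as a fraction of full scale, a list of three; "claw": the closure, from 0 (fully open) to 1 (shut). In form: [{"delta_pos": [x, y, z], "turn": [wx, wy, wz], "claw": claw}, ...]. A call has 1 to 8 rows; each row is the pose to reach, as a shift and turn from the pose commanded when the call began, turning the shorter way round; what a row does not reach only later rows make up. Full scale, the value 1, is 0.5 m for a shift and 2 pi rad for a turn. A row lasts 1/10 s, in which the tool goes at most 50 mm and 8.59 degrees, less where a joint would pass 70% of its speed; a pose out of reach is approached as far as the arm can. A call with a number of a shift or a turn outside -1 to 1 is refused whole. A call with a gripper value outside its range is refused whole. The fingers move at their own pace and stop on an object; the grip force is fixed at half the most. Time passes only in rows, so rows that repeat a pose let the fingers close. It gives the time, the measured TCP pose, the force, the opening and the grip force at its end, in the units of the state.
- bot.get_state(): the state, without advancing time (a new reading comes with each control period).
- bot.capture(name): name is "scene" or "side" or "wrist"; returns the picture (480x640x3 uint8, red, green, blue); there is no depth.
- bot.camera_info(name): a dict with "fov_y" (degrees; the focal length in pixels is half the picture's height over the tangent of half this angle, whatever the lens; pixels are square), "cx", "cy" (the principal point, pixels), "cam_to_world" (4x4, takes a point from camera to world coordinates). Camera axes: x right, y down, z forward; pixel columns grow to the right and rows downward; lengths in m; the calibration is good to about 2 mm. The wrist camera is an equidistant fisheye: a pixel r from the principal point sees the ray r / f radians off the axis. A picture is of the moment at which its call begins: read the wrist's pose just before it. camera_info takes no time and is no camera call; for the wrist camera it gives the pose at the moment of the call.
- bot.job_done(): hands the job in; it is judged then, once.
Trained networks look in the newest picture that a camera, given by its name, has taken for a name from the list of things; names that differ only in an ending like _2 or _b are one class to them, and where a whole thing is asked for, a point or a joint stands for the part that bears it (a point fixed in the world has none). Each returns a list of dicts, best first, with "conf" (0 to 1); they miss things now and then, are a little off and sometimes report something else, mostly with a low value. They report only what shows in the picture. A call takes as long as a camera call.
- bot.look_for(camera, label): "position" ([column, row] in pixels, amid what is visible of it).
The state is a dict: "t": time; "qpos": joint angles; "dq": joint speeds; "tau": joint torques, N m; "position": TCP position; "ee_rot": TCP orientation; "force": force on the tool from outside, world axes, zero at the start; "ft_torque": the same for the moment, N m; "gripper_width": finger opening in m; "grip_force": force on a finger pad.
Only numpy, scipy, OpenCV 4.12 (cv2) and the standard library are available. Lean on these libraries where they do the work, as an engineer would, in place of code of your own. Each camera call takes 0.05 s, during which the arm holds its last target. There are 200 camera calls.

### The job

On the bench analyser, slide the bolt guard fully back off the three bolts, then tap the bolt heads from above to find the one that has worked loose: it sinks right down when tapped and stays down, while the tight ones do not give. Take the cap of that bolt's well by its fin, lift it a good half open (about 45 degrees) and finish while still holding it up there with the fingers, since it falls shut when let go. Do not open the other two caps, and leave the bottle, tube rack and handset where they stand.

Things in the scene. Friction and masses are not known exactly. Their poses are not given: they have to be found in the camera images.
- analyser: fixed white housing, x -100 to +145 mm, 300 mm wide, flat deck 90 mm above the bench; a keypad apron 45 mm high reaches on to x +230. Origin at bench level on the centre line; z up, x from the near side (cap hinges) to the far side (bolts, guard, keypad), y to the left. Three stations at y +75, 0, -75 mm, each a hinged cap over a well with its bolt beyond it on the +x side.
- guard (a joint): slide of the bolt guard, m: 0 = over the bolts, 0.060 = fully back at its stop along the analyser's +x. Starts 0 to 6 mm open. Friction about 1.5 N, stays where left. An aluminium strip 46 mm (x) by 258 mm (y), 5 mm thick, top 118 mm above the bench, running between two rails; while closed it covers all three bolt heads.
- guard_grip (a point): top of the black grip fin that stands on the middle of the guard, moves with it. The fin is 24 mm long (x), 12 mm thick (y), rises 26 mm above the strip, top 144 mm above the bench; pinch it across its thickness from above.
- bolt_left_top (a point): centre of the top of the left (analyser y = +75 mm) bolt's steel hex head, 20 mm wide, 10 mm tall, 108 mm above the bench at the start; at analyser x = +45 mm, 57 mm beyond the middle of its cap's fin and under the closed guard. Moves with the bolt.
- bolt_left (a joint): how far the left bolt has sunk, m, along straight down: 0 at the start. A loose bolt gives way at about 2 N, sinks 7 mm to its stop and stays down; a tight one sinks under 1.5 mm even when pushed with 20 N. Which of the three bolts is loose differs each time and cannot be seen.
- cap_left (a joint): hinge of the left (analyser y = +75 mm) cap, rad: 0 = shut, grows as its far (+x) edge is lifted, stop at 1.2. Falls shut when let go, from any angle. Cap: grey plate 56 mm (x) by 50 mm (y), 8 mm thick, 80 to 170 g, top 104 mm above the bench when shut, hinged on its near (-x) edge along y.
- cap_left_grip (a point): top of the grip fin on the left cap, moves with it: fin 22 mm long (x), 12 mm thick (y), rises 26 mm above the plate (top 130 mm above the bench when shut). From the hinge line it lies 46 mm towards +x and 32 mm up when shut. Pinch it across its thickness; its flat sides can turn somewhat between the pads.
- cap_left_hinge (a point): point on the hinge axis (parallel to the analyser's y) of the left cap, 98 mm above the bench, fixed to the analyser.
- bolt_mid_top (a point): centre of the top of the middle (y = 0) bolt's steel hex head, 20 mm wide, 10 mm tall, 108 mm above the bench at the start; at analyser x = +45 mm, 57 mm beyond the middle of its cap's fin and under the closed guard. Moves with the bolt.
- bolt_mid (a joint): how far the mid bolt has sunk, m, along straight down: 0 at the start. A loose bolt gives way at about 2 N, sinks 7 mm to its stop and stays down; a tight one sinks under 1.5 mm even when pushed with 20 N. Which of the three bolts is loose differs each time and cannot be seen.
- cap_mid (a joint): hinge of the middle (y = 0) cap, rad: 0 = shut, grows as its far (+x) edge is lifted, stop at 1.2. Falls shut when let go, from any angle. Cap: grey plate 56 mm (x) by 50 mm (y), 8 mm thick, 80 to 170 g, top 104 mm above the bench when shut, hinged on its near (-x) edge along y.
- cap_mid_grip (a point): top of the grip fin on the mid cap, moves with it: fin 22 mm long (x), 12 mm thick (y), rises 26 mm above the plate (top 130 mm above the bench when shut). From the hinge line it lies 46 mm towards +x and 32 mm up when shut. Pinch it across its thickness; its flat sides can turn somewhat between the pads.
- cap_mid_hinge (a point): point on the hinge axis (parallel to the analyser's y) of the mid cap, 98 mm above the bench, fixed to the analyser.
- bolt_right_top (a point): centre of the top of the right (y = -75 mm) bolt's steel hex head, 20 mm wide, 10 mm tall, 108 mm above the bench at the start; at analyser x = +45 mm, 57 mm beyond the middle of its cap's fin and under the closed guard. Moves with the bolt.
- bolt_right (a joint): how far the right bolt has sunk, m, along straight down: 0 at the start. A loose bolt gives way at about 2 N, sinks 7 mm to its stop and stays down; a tight one sinks under 1.5 mm even when pushed with 20 N. Which of the three bolts is loose differs each time and cannot be seen.
- cap_right (a joint): hinge of the right (y = -75 mm) cap, rad: 0 = shut, grows as its far (+x) edge is lifted, stop at 1.2. Falls shut when let go, from any angle. Cap: grey plate 56 mm (x) by 50 mm (y), 8 mm thick, 80 to 170 g, top 104 mm above the bench when shut, hinged on its near (-x) edge along y.
- cap_right_grip (a point): top of the grip fin on the right cap, moves with it: fin 22 mm long (x), 12 mm thick (y), rises 26 mm above the plate (top 130 mm above the bench when shut). From the hinge line it lies 46 mm towards +x and 32 mm up when shut. Pinch it across its thickness; its flat sides can turn somewhat between the pads.
- cap_right_hinge (a point): point on the hinge axis (parallel to the analyser's y) of the right cap, 98 mm above the bench, fixed to the analyser.
- wash_bottle: bystander: white plastic bottle, 60 mm across, 150 mm tall, standing loose to the analyser's left; origin at the centre of its underside, z up its axis.
- tube_rack: bystander: black block rack 70 x 110 mm with capped tubes, 96 mm tall, loose to the analyser's right; origin at the centre of its underside.
- handset: bystander: white handset lying flat, 150 x 45 x 20 mm, loose to the analyser's right; origin at the centre of its underside.

How it is judged:
By the outcome, as a careful person would: the job done as asked, in the order asked, and still so for the second after the job is handed in, while the arm keeps its last pose, push and grip.
It also fails if it takes over 59 s, if anything falls off the work surface, if the arm or the gripper's body presses on something with over 40 N, if the wrist force passes 120 N, or if a joint passes its speed limit or range.

## Working session

There is one attempt and no reset: what is moved stays moved. The work goes in short steps, Python scripts to look and compute and a tool call to move; the robot and the scene stay as the last step left them, time stands still between calls to the robot, and variables do not carry over. Pictures are saved under pics/ and viewed, at most 10 in all, crops included, and the job is handed in when it is done.

Besides the shell and the picture viewer there is one more tool, called after "Emit:" as name(argument=value, ...) on one line, values as JSON. step_arm: Moves the arm, as the interface text tells. Shift numbers are shares of 0.5 m and turn numbers shares of 2 pi rad, none past 1 either way. Its arguments: {"type":"object","properties":{"targets":{"type":"array","items":{"type":"object","properties":{"delta_pos":{"type":"array","items":{"type":"number"}},"turn":{"type":"array","items":{"type":"number"}},"claw":{"type":"number"}}}}},"required":["targets"]}

```bash
mkdir -p pics; cat > h.py <<'E'
import numpy as np, cv2
from scipy.optimize import least_squares
from station import bot
def ray(cam,px,info=None):
    i=info or bot.camera_info(cam); f=240/np.tan(np.radians(i["fov_y"])/2)
    d=np.array([px[0]-i["cx"],px[1]-i["cy"]])
    if cam=="wrist":
        r=np.hypot(*d); th=r/f; v=np.array([*(d/max(r,1e-9)*np.sin(th)),np.cos(th)])
    else: v=np.array([*(d/f),1.]); v/=np.linalg.norm(v)
    T=np.array(i["cam_to_world"]); return T[:3,3],T[:3,:3]@v
def tri(rays):
    A=sum(np.eye(3)-np.outer(d,d) for o,d in rays); b=sum((np.eye(3)-np.outer(d,d))@o for o,d in rays)
    p=np.linalg.solve(A,b); return p,max(np.linalg.norm(np.cross(p-o,d)) for o,d in rays)
def atz(r,z): return r[0]+r[1]*(z-r[0][2])/r[1][2]
def proj(cam,p,info=None):
    i=info or bot.camera_info(cam); f=240/np.tan(np.radians(i["fov_y"])/2)
    T=np.array(i["cam_to_world"]); c=T[:3,:3].T@(np.array(p)-T[:3,3])
    if cam=="wrist":
        r=np.hypot(c[0],c[1]); th=np.arctan2(r,c[2]); return np.array([i["cx"],i["cy"]])+f*th*c[:2]/r
    return np.array([i["cx"],i["cy"]])+f*c[:2]/c[2]
def save(cam,n):
    im=bot.capture(cam); cv2.imwrite(f"pics/{n}.png",im[:,:,::-1]); return im
E
python3 - <<'E'
from h import *
s=bot.get_state(); print(s["t"],s["position"],s["gripper_width"],s["force"])
ims=[save(c,c+"0") for c in("scene","side","wrist")]
cv2.imwrite("pics/all0.png",cv2.resize(np.vstack([np.hstack(ims[:2]),np.hstack([ims[2],ims[2]*0])]),(800,600))[:,:,::-1])
for n in ["guard_grip","cap_left_grip","cap_mid_grip","cap_right_grip","cap_left_hinge","cap_right_hinge","analyser","wash_bottle","tube_rack","handset"]:
    for c in("scene","side","wrist"):
        print(n,c,[(np.round(d["position"]).tolist(),round(d["conf"],2)) for d in bot.look_for(c,n)[:3]])
E
```

```text
0.0 [ 6.24610285e-01 -1.29295243e-06  2.21731653e-01] 0.08694014775652864 [-0.65906451  0.32351203  0.01480375]
guard_grip scene [([348.0, 292.0], 0.97), ([357.0, 339.0], 0.65)]
guard_grip side [([252.0, 278.0], 0.58), ([299.0, 269.0], 0.4), ([251.0, 303.0], 0.21)]
guard_grip wrist [([346.0, 155.0], 0.72)]
cap_left_grip scene [([378.0, 256.0], 0.91), ([346.0, 291.0], 0.59)]
cap_left_grip side [([300.0, 305.0], 0.93), ([296.0, 232.0], 0.53)]
cap_left_grip wrist [([220.0, 91.0], 0.85)]
cap_mid_grip scene [([337.0, 267.0], 0.89)]
cap_mid_grip side [([300.0, 270.0], 0.85), ([298.0, 306.0], 0.53)]
cap_mid_grip wrist [([242.0, 182.0], 0.82)]
cap_right_grip scene [([296.0, 277.0], 0.68), ([339.0, 268.0], 0.61)]
cap_right_grip side [([297.0, 239.0], 0.6)]
cap_right_grip wrist [([266.0, 270.0], 0.97)]
cap_left_hinge scene [([379.0, 260.0], 0.62), ([354.0, 338.0], 0.52)]
cap_left_hinge side [([300.0, 306.0], 0.64), ([302.0, 268.0], 0.34)]
cap_left_hinge wrist [([221.0, 89.0], 0.57)]
cap_right_hinge scene [([295.0, 276.0], 0.73)]
cap_right_hinge side [([300.0, 234.0], 0.94)]
cap_right_hinge wrist [([263.0, 270.0], 0.95), ([220.0, 90.0], 0.18)]
analyser scene [([356.0, 339.0], 0.95)]
analyser side [([246.0, 303.0], 0.78), ([299.0, 236.0], 0.17)]
analyser wrist [([335.0, 149.0], 0.88), ([350.0, 375.0], 0.28)]
wash_bottle scene [([489.0, 255.0], 0.93)]
wash_bottle side [([290.0, 458.0], 0.65)]
wash_bottle wrist []
tube_rack scene [([170.0, 349.0], 0.64), ([340.0, 266.0], 0.6)]
tube_rack side [([279.0, 190.0], 0.57)]
tube_rack wrist []
handset scene [([181.0, 300.0], 0.86)]
handset side [([343.0, 199.0], 0.98)]
handset wrist [([240.0, 378.0], 0.78), ([265.0, 275.0], 0.3)]
```

View pics/all0.png

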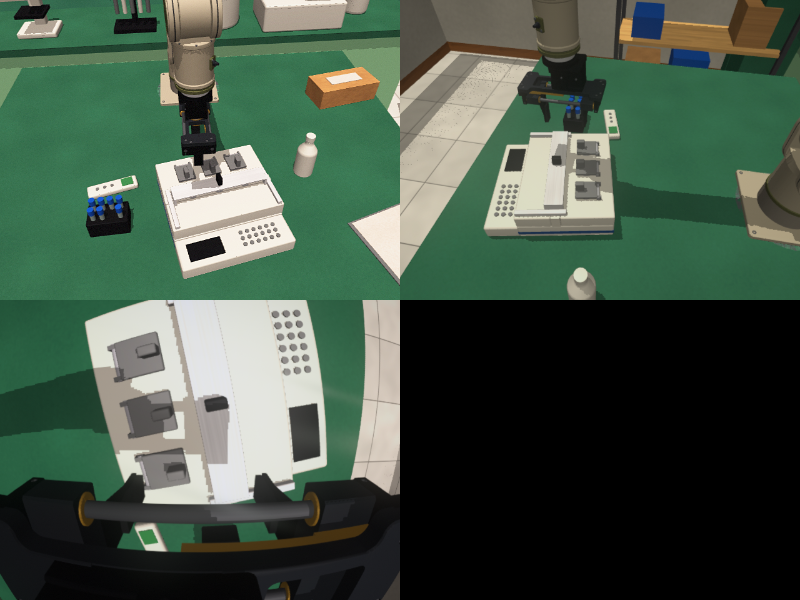

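The three views show the analyser in front of the arm. Its guard fin is at about scene (348,292) and wrist (346,165), with three cap fins nearer the robot. The network marks parts rather than fins in places, so I'll zoom in.

```bash
python3 - <<'E'
import cv2,numpy as np
w=cv2.imread("pics/wrist0.png")[0:310,130:530]; s=cv2.imread("pics/side0.png")[200:350,220:345]; c=cv2.imread("pics/scene0.png")[230:310,260:420]
o=np.zeros((600,800,3),np.uint8)
o[:310,:400]=w; 
o[:480,400:800]=cv2.resize(s,(400,480),interpolation=cv2.INTER_CUBIC)  # 3.2x
o[320:520,:400]=cv2.resize(c,(400,200),interpolation=cv2.INTER_CUBIC) #2.5x
cv2.imwrite("pics/z0.png",o)
E
```

```text
(no output)
```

View pics/z0.png

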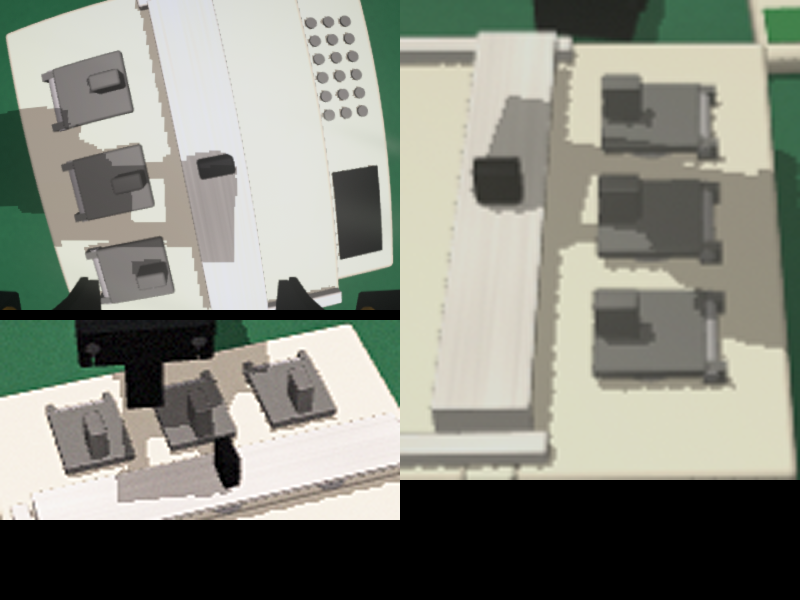

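```bash
python3 - <<'E'
from h import *
P={"g":dict(wrist=(347,162),side=(250.6,252.5),scene=(350.4,280.8)),
"L":dict(wrist=(235,79),side=(288.1,293.4),scene=(377.2,248)),
"M":dict(wrist=(258,180),side=(288.8,257.8),scene=(338,256.8)),
"R":dict(wrist=(281,268),side=(289.4,226.3),scene=(296,267.2))}
I={c:bot.camera_info(c) for c in("scene","side","wrist")}
for k,d in P.items():
    p,e=tri([ray(c,x) for c,x in d.items()]); print(k,p.round(4),"err",e.round(4), "ws",tri([ray(c,d[c]) for c in("wrist","side")])[0].round(4), "atz wrist",atz(ray("wrist",d["wrist"]),.144 if k=="g" else .130).round(4),[(proj(c,p)-d[c]).round(1).tolist() for c in d])
def pts(v):
    x,y,a,g=v[:4]; R=np.array([[np.cos(a),-np.sin(a)],[np.sin(a),np.cos(a)]]); o={}
    for k,(px,py,z) in dict(g=(45+1000*g,0,144),L=(-12,75,130),M=(-12,0,130),R=(-12,-75,130)).items():
        o[k]=np.array([*(R@[px/1e3,py/1e3]+[x,y]),z/1e3])
    return o
def res(v):
    o=pts(v); r=[]
    for k,d in P.items():
        for c,x in d.items(): r+=list((proj(c,o[k],I[c])-x)/(1 if c!="wrist" else 1.5))
    return r
for a0 in(0,.2,-.2):
    s=least_squares(res,[.68,0.03,a0,0.003],loss="soft_l1"); print(s.x.round(4),s.cost,np.round(s.fun,1))
print({k:v.round(4) for k,v in pts(s.x).items()})
print([I[c]["cam_to_world"] and np.array(I[c]["cam_to_world"])[:3,3].round(2) for c in I if 0] or [np.array(I[c]["cam_to_world"])[:3,3].round(2) for c in I])
print(np.array(bot.get_state()["ee_rot"]).round(3))
E
```

```text
g [0.6421 0.0561 0.1427] err 0.0033 ws [0.6416 0.0581 0.1454] atz wrist [0.6442 0.0587 0.144 ] [[-3.4, 3.8], [-1.3, 0.3], [1.0, -0.0]]
L [0.5651 0.1147 0.1331] err 0.0054 ws [0.5664 0.1157 0.1281] atz wrist [0.5689 0.1164 0.13  ] [[-6.5, 2.2], [-0.5, -1.9], [2.2, 2.2]]
M [0.5799 0.0438 0.1332] err 0.0051 ws [0.5813 0.0439 0.1281] atz wrist [0.5837 0.0453 0.13  ] [[-6.1, 2.9], [-0.6, -1.4], [2.1, 2.1]]
R [ 0.5945 -0.0274  0.1303] err 0.0079 ws [ 0.5953 -0.0198  0.1362] atz wrist [ 0.5981 -0.0199  0.13  ] [[-4.4, 9.6], [-0.6, 0.4], [3.5, 1.7]]
[0.5923 0.0461 0.2127 0.0074] 31.315966844926876 [-0.7  1.7 -2.4  0.1  1.7  0.  -4.  -0.1 -0.5  0.4  3.3  3.2 -3.   1.8
 -0.9 -0.3  2.   3.6 -1.2  8.2 -1.3 -0.5  2.2  2.7]
[0.5923 0.0461 0.2127 0.0074] 31.315966844901162 [-0.7  1.7 -2.4  0.1  1.7  0.  -4.  -0.1 -0.5  0.4  3.3  3.2 -3.   1.8
 -0.9 -0.3  2.   3.6 -1.2  8.2 -1.3 -0.5  2.2  2.7]
[0.5923 0.0461 0.2127 0.0074] 31.315966844884226 [-0.7  1.7 -2.4  0.1  1.7  0.  -4.  -0.1 -0.5  0.4  3.3  3.2 -3.   1.8
 -0.9 -0.3  2.   3.6 -1.2  8.2 -1.3 -0.5  2.2  2.7]
{'g': array([0.6435, 0.0571, 0.144 ]), 'L': array([0.5647, 0.1168, 0.13  ]), 'M': array([0.5805, 0.0435, 0.13  ]), 'R': array([ 0.5964, -0.0298,  0.13  ])}
[array([ 1.29, -0.03,  0.84]), array([0.46, 0.52, 0.69]), array([0.63, 0.08, 0.38])]
[[-0.  1.  0.]
 [ 1.  0.  0.]
 [ 0.  0. -1.]]
```

The heights agree (0.143 and about 0.131 m), with analyser yaw about 0.21 rad. I'll turn the gripper and hover over the guard fin.

Emit:
step_arm(targets=[{"delta_pos": [0.038, 0.114, -0.04], "turn": [0, 0, -0.216], "claw": 0}, {"delta_pos": [0.038, 0.114, -0.04], "turn": [0, 0, -0.216], "claw": 0}, {"delta_pos": [0.038, 0.114, -0.04], "turn": [0, 0, -0.216], "claw": 0}, {"delta_pos": [0.038, 0.114, -0.04], "turn": [0, 0, -0.216], "claw": 0}, {"delta_pos": [0.038, 0.114, -0.04], "turn": [0, 0, -0.216], "claw": 0}, {"delta_pos": [0.038, 0.114, -0.04], "turn": [0, 0, -0.216], "claw": 0}, {"delta_pos": [0.038, 0.114, -0.04], "turn": [0, 0, -0.216], "claw": 0}, {"delta_pos": [0.038, 0.114, -0.04], "turn": [0, 0, -0.216], "claw": 0}])

```text
t: 2.45
position: [0.644, 0.0571, 0.2026]
ee_rot: [[0.934, 0.357, 0.0], [0.357, -0.934, -0.0], [0.0, 0.0, -1.0]]
force: [-1.1, 0.1, 0.1]
gripper_width: 0.0871
grip_force: 0.0
```

Emit:
step_arm(targets=[{"delta_pos": [0, 0, 0], "turn": [0, 0, 0], "claw": 0}, {"delta_pos": [0, 0, 0], "turn": [0, 0, 0], "claw": 0}])

```text
t: 2.65
position: [0.644, 0.0571, 0.2026]
ee_rot: [[0.93, 0.367, 0.0], [0.367, -0.93, -0.0], [0.0, 0.0, -1.0]]
force: [-0.1, 0.3, 0.9]
gripper_width: 0.0871
grip_force: 0.0
```

Emit:
step_arm(targets=[{"delta_pos": [0, 0, 0], "turn": [0, 0, -0.026], "claw": 0}, {"delta_pos": [0, 0, 0], "turn": [0, 0, -0.026], "claw": 0}, {"delta_pos": [0, 0, 0], "turn": [0, 0, -0.026], "claw": 0}])

```text
t: 2.95
position: [0.644, 0.057, 0.2026]
ee_rot: [[0.977, 0.211, 0.0], [0.211, -0.977, -0.0], [0.0, 0.0, -1.0]]
force: [0.0, -0.3, -0.2]
gripper_width: 0.0871
grip_force: 0.0
```

```bash
python3 - <<'E'
from h import *
import json
s=bot.get_state(); print(s["position"],s["qpos"].round(2) if hasattr(s["qpos"],"round") else s["qpos"])
i=bot.camera_info("wrist"); im=save("wrist","w1")
json.dump({k:np.array(v).tolist() for k,v in i.items()},open("w1.json","w"))
o=im.copy()
a=.2127;R=np.array([[np.cos(a),-np.sin(a)],[np.sin(a),np.cos(a)]])
def box(cx,cy,z,dx,dy):
    c=[proj("wrist",[*(R@[(cx+sx*dx/2)/1e3,(cy+sy*dy/2)/1e3]+[.5923,.0461]),z/1e3],i) for sx,sy in((1,1),(1,-1),(-1,-1),(-1,1))]
    cv2.polylines(o,[np.int32(np.round(c))],True,(255,0,0),1)
box(52.4,0,144,24,12)
for y in(75,0,-75): box(-12,y,130,22,12); box(-30,y,104,56,50)
cv2.imwrite("pics/w1o.png",o[:,:,::-1])
E
```

```text
[0.64402509 0.05703609 0.20257891] [-0.24  0.39  0.11  1.43 -0.04  1.32 -1.49]
```

View pics/w1o.png

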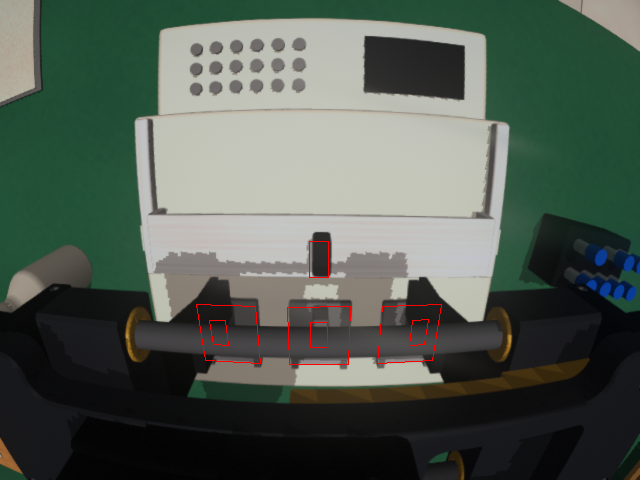

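The overlay lines up with the fin (top face spans rows 240–277 at column 320) and with the caps, so pose and yaw are right. Next I descend, close and slide.

Emit:
step_arm(targets=[{"delta_pos": [0, 0, -0.08], "turn": [0, 0, 0], "claw": 0}, {"delta_pos": [0, 0, -0.14], "turn": [0, 0, 0], "claw": 0}, {"delta_pos": [0, 0, -0.158], "turn": [0, 0, 0], "claw": 0}, {"delta_pos": [0, 0, -0.158], "turn": [0, 0, 0], "claw": 0}, {"delta_pos": [0, 0, -0.158], "turn": [0, 0, 0], "claw": 1}, {"delta_pos": [0, 0, -0.158], "turn": [0, 0, 0], "claw": 1}, {"delta_pos": [0, 0, -0.158], "turn": [0, 0, 0], "claw": 1}, {"delta_pos": [0, 0, -0.158], "turn": [0, 0, 0], "claw": 1}])

```text
t: 3.8
position: [0.6444, 0.0571, 0.1245]
ee_rot: [[0.979, 0.206, 0.001], [0.206, -0.979, 0.0], [0.001, 0.0, -1.0]]
force: [0.0, -0.2, 0.2]
gripper_width: 0.0626
grip_force: 0.0
```

Emit:
step_arm(targets=[{"delta_pos": [0, 0, 0], "turn": [0, 0, 0], "claw": 1}, {"delta_pos": [0, 0, 0], "turn": [0, 0, 0], "claw": 1}, {"delta_pos": [0, 0, 0], "turn": [0, 0, 0], "claw": 1}])

```text
t: 4.1
position: [0.644, 0.057, 0.1236]
ee_rot: [[0.979, 0.206, 0.0], [0.206, -0.979, -0.0], [-0.0, 0.0, -1.0]]
force: [0.6, -0.3, 0.0]
gripper_width: 0.0389
grip_force: 0.0
```

Emit:
step_arm(targets=[{"delta_pos": [0, 0, 0], "turn": [0, 0, 0], "claw": 1}, {"delta_pos": [0, 0, 0], "turn": [0, 0, 0], "claw": 1}, {"delta_pos": [0, 0, 0], "turn": [0, 0, 0], "claw": 1}, {"delta_pos": [0, 0, 0], "turn": [0, 0, 0], "claw": 1}, {"delta_pos": [0, 0, 0], "turn": [0, 0, 0], "claw": 1}, {"delta_pos": [0, 0, 0], "turn": [0, 0, 0], "claw": 1}])

```text
t: 4.7
position: [0.6444, 0.055, 0.1235]
ee_rot: [[0.979, 0.204, 0.001], [0.204, -0.979, -0.002], [0.0, 0.002, -1.0]]
force: [1.7, -5.1, -1.6]
gripper_width: 0.0117
grip_force: 30.0
```

Emit:
step_arm(targets=[{"delta_pos": [0.02, 0.001, 0], "turn": [0, 0, 0], "claw": 1}, {"delta_pos": [0.04, 0.005, 0], "turn": [0, 0, 0], "claw": 1}, {"delta_pos": [0.06, 0.009, 0], "turn": [0, 0, 0], "claw": 1}, {"delta_pos": [0.08, 0.013, 0], "turn": [0, 0, 0], "claw": 1}, {"delta_pos": [0.095, 0.016, 0], "turn": [0, 0, 0], "claw": 1}, {"delta_pos": [0.103, 0.018, 0], "turn": [0, 0, 0], "claw": 1}, {"delta_pos": [0.11, 0.019, 0], "turn": [0, 0, 0], "claw": 1}, {"delta_pos": [0.11, 0.019, 0], "turn": [0, 0, 0], "claw": 1}])

```text
t: 5.5
position: [0.6996, 0.0662, 0.1236]
ee_rot: [[0.979, 0.206, 0.001], [0.206, -0.979, -0.0], [0.001, 0.001, -1.0]]
force: [2.7, -3.2, 0.3]
gripper_width: 0.0119
grip_force: 30.0
```

Emit:
step_arm(targets=[{"delta_pos": [0.005, 0.001, 0], "turn": [0, 0, 0], "claw": 1}, {"delta_pos": [0.01, 0.002, 0], "turn": [0, 0, 0], "claw": 1}, {"delta_pos": [0.015, 0.003, 0], "turn": [0, 0, 0], "claw": 1}, {"delta_pos": [0.015, 0.003, 0], "turn": [0, 0, 0], "claw": 1}, {"delta_pos": [0.015, 0.003, 0], "turn": [0, 0, 0], "claw": 1}])

```text
t: 6.0
position: [0.7023, 0.0667, 0.1234]
ee_rot: [[0.979, 0.205, -0.01], [0.205, -0.979, -0.002], [-0.01, -0.0, -1.0]]
force: [-24.1, -7.6, 14.4]
gripper_width: 0.0119
grip_force: 30.0
```

Emit:
step_arm(targets=[{"delta_pos": [-0.008, -0.002, 0], "turn": [0, 0, 0], "claw": 0}, {"delta_pos": [-0.008, -0.002, 0], "turn": [0, 0, 0], "claw": 0}, {"delta_pos": [-0.008, -0.002, 0], "turn": [0, 0, 0], "claw": 0}, {"delta_pos": [-0.008, -0.002, 0.08], "turn": [0, 0, 0], "claw": 0}, {"delta_pos": [-0.09, -0.02, 0.16], "turn": [0, 0, 0], "claw": 0.2}, {"delta_pos": [-0.18, -0.04, 0.2], "turn": [0, 0, 0], "claw": 0.5}, {"delta_pos": [-0.27, -0.06, 0.2], "turn": [0, 0, 0], "claw": 1}, {"delta_pos": [-0.27, -0.06, 0.2], "turn": [0, 0, 0], "claw": 1}])

```text
t: 6.8
position: [0.567, 0.0367, 0.2241]
ee_rot: [[0.979, 0.205, -0.001], [0.205, -0.979, 0.0], [-0.001, -0.001, -1.0]]
force: [0.3, -0.7, -0.2]
gripper_width: 0.0344
grip_force: 0.0
```

Emit:
step_arm(targets=[{"delta_pos": [0, 0, 0], "turn": [0, 0, 0], "claw": 1}, {"delta_pos": [0, 0, 0], "turn": [0, 0, 0], "claw": 1}])

```text
t: 7.0
position: [0.5726, 0.0388, 0.2238]
ee_rot: [[0.978, 0.207, 0.001], [0.207, -0.978, 0.0], [0.001, -0.0, -1.0]]
force: [1.2, -0.4, 0.0]
gripper_width: 0.0196
grip_force: 0.0
```

```bash
python3 - <<'E'
from h import *
import json
s=bot.get_state(); print(s["position"],s["force"],s["gripper_width"])
i=bot.camera_info("wrist"); im=save("wrist","w2"); save("side","s2")
json.dump({k:np.array(v).tolist() for k,v in i.items()},open("w2.json","w"))
o=im.copy()
a=.2127;R=np.array([[np.cos(a),-np.sin(a)],[np.sin(a),np.cos(a)]])
def box(cx,cy,z,dx,dy):
    c=[proj("wrist",[*(R@[(cx+sx*dx/2)/1e3,(cy+sy*dy/2)/1e3]+[.5923,.0461]),z/1e3],i) for sx,sy in((1,1),(1,-1),(-1,-1),(-1,1))]
    cv2.polylines(o,[np.int32(np.round(c))],True,(255,0,0),1)
box(105,0,144,24,12)
for y in(75,0,-75): box(-12,y,130,22,12); box(-30,y,104,56,50); box(45,y,108,20,20)
cv2.imwrite("pics/w2o.png",o[:,:,::-1])
for n in("bolt_left_top","bolt_mid_top","bolt_right_top","guard_grip","cap_left_grip","cap_mid_grip","cap_right_grip"): print(n,[(np.round(d["position"],1).tolist(),round(d["conf"],2)) for d in bot.look_for("wrist",n)[:2]])
E
```

```text
[0.57261751 0.03878862 0.22383257] [ 1.15007094 -0.43071334  0.02486261] 0.019581273975822617
bolt_left_top []
bolt_mid_top [([318.8, 143.9], 0.84), ([321.7, 65.3], 0.2)]
bolt_right_top [([413.7, 148.6], 0.86)]
guard_grip [([321.1, 65.8], 0.6)]
cap_left_grip [([223.3, 235.2], 0.58), ([312.2, 238.7], 0.4)]
cap_mid_grip [([316.1, 237.3], 0.67)]
cap_right_grip [([409.3, 241.9], 0.93)]
```

View pics/w2o.png

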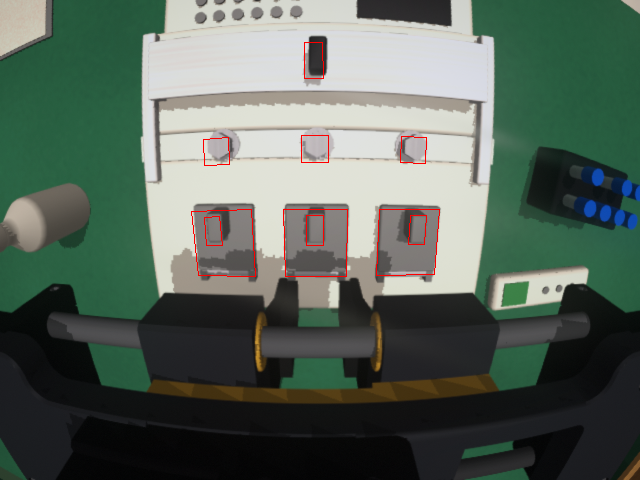

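The guard is back (fin at (317,52)) and the bolts show at about (223,147), (319,144) and (414,148), which shifts my model about 3 mm along +x. I'll tap the middle bolt first with the fingers shut.

Emit:
step_arm(targets=[{"delta_pos": [0.09, 0.022, 0], "turn": [0, 0, 0], "claw": 1}, {"delta_pos": [0.134, 0.033, -0.04], "turn": [0, 0, 0], "claw": 1}, {"delta_pos": [0.134, 0.033, -0.12], "turn": [0, 0, 0], "claw": 1}, {"delta_pos": [0.134, 0.033, -0.2], "turn": [0, 0, 0], "claw": 1}, {"delta_pos": [0.134, 0.033, -0.216], "turn": [0, 0, 0], "claw": 1}, {"delta_pos": [0.134, 0.033, -0.226], "turn": [0, 0, 0], "claw": 1}, {"delta_pos": [0.134, 0.033, -0.236], "turn": [0, 0, 0], "claw": 1}, {"delta_pos": [0.134, 0.033, -0.238], "turn": [0, 0, 0], "claw": 1}])

```text
t: 8.25
position: [0.6396, 0.0546, 0.1064]
ee_rot: [[0.979, 0.206, 0.003], [0.206, -0.979, 0.0], [0.003, 0.0, -1.0]]
force: [-0.0, 0.3, 2.1]
gripper_width: 0.0004
grip_force: 0.9
```

Emit:
step_arm(targets=[{"delta_pos": [0, 0, -0.002], "turn": [0, 0, 0], "claw": 1}, {"delta_pos": [0, 0, -0.004], "turn": [0, 0, 0], "claw": 1}, {"delta_pos": [0, 0, -0.004], "turn": [0, 0, 0], "claw": 1}])

```text
t: 8.55
position: [0.639, 0.0546, 0.1033]
ee_rot: [[0.979, 0.206, 0.001], [0.206, -0.979, 0.0], [0.001, 0.0, -1.0]]
force: [0.7, 0.1, 1.0]
gripper_width: 0.0005
grip_force: 0.9
```

Emit:
step_arm(targets=[{"delta_pos": [0, 0, -0.004], "turn": [0, 0, 0], "claw": 1}, {"delta_pos": [0, 0, -0.008], "turn": [0, 0, 0], "claw": 1}, {"delta_pos": [0, 0, -0.011], "turn": [0, 0, 0], "claw": 1}, {"delta_pos": [0, 0, -0.011], "turn": [0, 0, 0], "claw": 1}])

```text
t: 8.95
position: [0.6392, 0.0546, 0.1012]
ee_rot: [[0.979, 0.206, 0.002], [0.206, -0.979, 0.001], [0.002, -0.0, -1.0]]
force: [-12.9, -1.9, 31.2]
gripper_width: 0.0005
grip_force: 16.1
```

The middle bolt gave way at about 2 N and stopped hard 7 mm down (z 0.1012), so it's the loose one. I'll retract and move over the middle cap fin with the fingers half open.

Emit:
step_arm(targets=[{"delta_pos": [0, 0, 0.08], "turn": [0, 0, 0], "claw": 1}, {"delta_pos": [0, 0, 0.15], "turn": [0, 0, 0], "claw": 0.4}, {"delta_pos": [-0.06, -0.013, 0.16], "turn": [0, 0, 0], "claw": 0.4}, {"delta_pos": [-0.112, -0.024, 0.16], "turn": [0, 0, 0], "claw": 0.4}, {"delta_pos": [-0.112, -0.024, 0.16], "turn": [0, 0, 0], "claw": 0.4}, {"delta_pos": [-0.112, -0.024, 0.16], "turn": [0, 0, 0], "claw": 0.4}, {"delta_pos": [-0.112, -0.024, 0.16], "turn": [0, 0, 0], "claw": 0.4}])

```text
t: 9.65
position: [0.5829, 0.0428, 0.1768]
ee_rot: [[0.979, 0.206, -0.0], [0.206, -0.979, -0.0], [-0.0, 0.0, -1.0]]
force: [-0.2, 0.0, -0.8]
gripper_width: 0.0402
grip_force: 0.0
```

```bash
python3 - <<'E'
from h import *
s=bot.get_state(); print(s["position"],s["gripper_width"],s["qpos"].round(2))
w=save("wrist","w3"); si=save("side","s3"); sc=save("scene","c3")
o=np.zeros((600,800,3),np.uint8); o[:240,:400]=w[0:240,120:520]
o[:480,400:]=cv2.resize(si[200:350,220:345],(400,480),interpolation=cv2.INTER_CUBIC)
o[250:500,:400]=cv2.resize(sc[220:320,260:420],(400,250),interpolation=cv2.INTER_CUBIC)
cv2.imwrite("pics/z3.png",o[:,:,::-1])
a=.21;print("mid fin top proj side",proj("side",[.5837,.0433,.130]).round(1),"scene",proj("scene",[.5837,.0433,.130]).round(1))
E
```

```text
[0.58291507 0.04277758 0.17681228] 0.04018043660452067 [-0.25  0.27  0.11  1.64 -0.03  1.23 -1.49]
mid fin top proj side [286.  257.1] scene [340.  261.7]
```

View pics/z3.png

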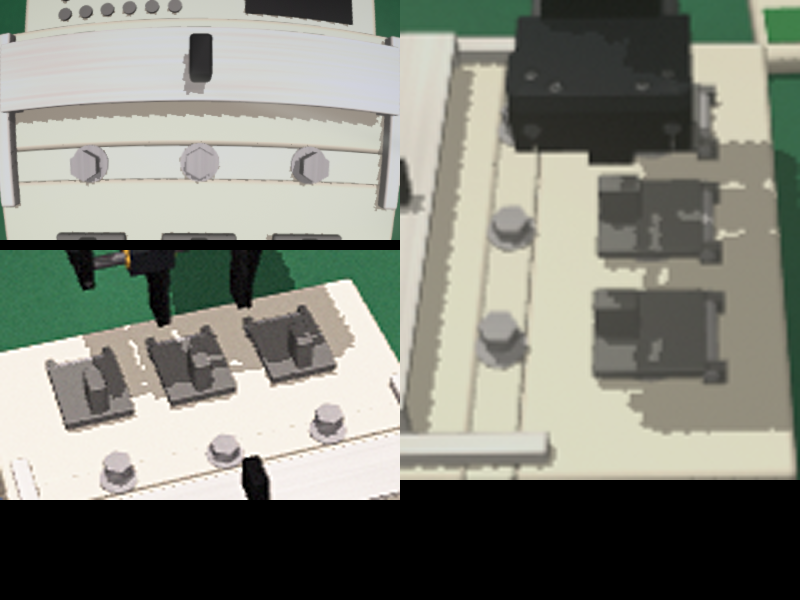

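The pictures show the guard well off the bolts. The middle head at wrist crop (199,162) sits visibly lower than its neighbours, and the fingers straddle the middle fin. Next I descend and close.

Emit:
step_arm(targets=[{"delta_pos": [0, 0, -0.07], "turn": [0, 0, 0], "claw": 0.4}, {"delta_pos": [0, 0, -0.12], "turn": [0, 0, 0], "claw": 0.4}, {"delta_pos": [0, 0, -0.136], "turn": [0, 0, 0], "claw": 0.4}, {"delta_pos": [0, 0, -0.136], "turn": [0, 0, 0], "claw": 1}, {"delta_pos": [0, 0, -0.136], "turn": [0, 0, 0], "claw": 1}, {"delta_pos": [0, 0, -0.136], "turn": [0, 0, 0], "claw": 1}, {"delta_pos": [0, 0, -0.136], "turn": [0, 0, 0], "claw": 1}, {"delta_pos": [0, 0, -0.136], "turn": [0, 0, 0], "claw": 1}])

```text
t: 10.6
position: [0.5829, 0.0426, 0.1098]
ee_rot: [[0.979, 0.206, 0.001], [0.206, -0.979, 0.0], [0.001, 0.0, -1.0]]
force: [-0.1, 0.1, -1.0]
gripper_width: 0.0199
grip_force: 0.0
```

Emit:
step_arm(targets=[{"delta_pos": [0, 0, 0], "turn": [0, 0, 0], "claw": 1}, {"delta_pos": [0, 0, 0], "turn": [0, 0, 0], "claw": 1}])

```text
t: 10.8
position: [0.5827, 0.0424, 0.1094]
ee_rot: [[0.979, 0.206, 0.001], [0.206, -0.979, -0.0], [0.001, 0.0, -1.0]]
force: [0.7, -0.5, 1.4]
gripper_width: 0.0118
grip_force: 30.0
```

```bash
python3 - <<'E'
import numpy as np
a=.21
for t in (6,12,18,24,30,36,42,47):
    r=np.radians(t); dx=46*np.cos(r)-10*np.sin(r)-46; dz=46*np.sin(r)+10*np.cos(r)-10
    print(t,np.round(np.array([dx*np.cos(a),dx*np.sin(a),dz])/500,3),np.round(r/2/np.pi*np.array([np.sin(a),-np.cos(a),0]),4))
E
```

```text
6 [-0.003 -0.001  0.01 ] [ 0.0035 -0.0163  0.    ]
12 [-0.006 -0.001  0.019] [ 0.0069 -0.0326  0.    ]
18 [-0.01  -0.002  0.027] [ 0.0104 -0.0489  0.    ]
24 [-0.016 -0.003  0.036] [ 0.0139 -0.0652  0.    ]
30 [-0.022 -0.005  0.043] [ 0.0174 -0.0815  0.    ]
36 [-0.029 -0.006  0.05 ] [ 0.0208 -0.0978  0.    ]
42 [-0.036 -0.008  0.056] [ 0.0243 -0.1141  0.    ]
47 [-0.043 -0.009  0.061] [ 0.0272 -0.1277  0.    ]
```

The fin is gripped at width 11.8 mm and 30 N. Now I lift along the hinge arc, in two halves.

Emit:
step_arm(targets=[{"delta_pos": [-0.001, 0, 0.005], "turn": [0.0017, -0.0082, 0], "claw": 1}, {"delta_pos": [-0.003, -0.001, 0.01], "turn": [0.0035, -0.0163, 0], "claw": 1}, {"delta_pos": [-0.004, -0.001, 0.015], "turn": [0.005, -0.0245, 0], "claw": 1}, {"delta_pos": [-0.006, -0.001, 0.019], "turn": [0.0069, -0.0326, 0], "claw": 1}, {"delta_pos": [-0.01, -0.002, 0.027], "turn": [0.0104, -0.0489, 0], "claw": 1}, {"delta_pos": [-0.016, -0.003, 0.036], "turn": [0.0139, -0.0652, 0], "claw": 1}, {"delta_pos": [-0.016, -0.003, 0.036], "turn": [0.0139, -0.0652, 0], "claw": 1}])

```text
t: 11.5
position: [0.5737, 0.0406, 0.1278]
ee_rot: [[0.892, 0.205, 0.402], [0.186, -0.979, 0.086], [0.411, -0.001, -0.911]]
force: [3.4, 0.4, -4.3]
gripper_width: 0.012
grip_force: 30.0
```

```bash
python3 - <<'E'
from h import *
s=bot.get_state(); print(s["qpos"].round(2),s["ee_rot"].round(3).tolist())
E
```

```text
[-0.22  0.03  0.09  2.1  -0.06  0.59 -1.45] [[0.892, 0.205, 0.402], [0.186, -0.979, 0.086], [0.411, -0.001, -0.911]]
```

Emit:
step_arm(targets=[{"delta_pos": [-0.007, -0.001, 0.006], "turn": [0.0017, -0.008, 0], "claw": 1}, {"delta_pos": [-0.0135, -0.003, 0.0125], "turn": [0.0035, -0.0163, 0], "claw": 1}, {"delta_pos": [-0.018, -0.004, 0.015], "turn": [0.0043, -0.02, 0], "claw": 1}, {"delta_pos": [-0.022, -0.0045, 0.0175], "turn": [0.0052, -0.0245, 0], "claw": 1}, {"delta_pos": [-0.0305, -0.0065, 0.022], "turn": [0.0069, -0.0326, 0], "claw": 1}, {"delta_pos": [-0.0305, -0.0065, 0.022], "turn": [0.0069, -0.0326, 0], "claw": 1}, {"delta_pos": [-0.0305, -0.0065, 0.022], "turn": [0.0069, -0.0326, 0], "claw": 1}])

```text
t: 12.2
position: [0.5594, 0.0377, 0.1381]
ee_rot: [[0.793, 0.206, 0.573], [0.166, -0.978, 0.122], [0.586, -0.001, -0.81]]
force: [3.5, 0.0, -3.5]
gripper_width: 0.0121
grip_force: 30.0
```

```bash
python3 - <<'E'
from h import *
s=bot.get_state(); print(s["qpos"].round(2),s["force"],np.degrees(np.arccos(-s["ee_rot"][2][2])))
w=save("wrist","w4"); si=save("side","s4"); sc=save("scene","c4")
o=np.zeros((600,800,3),np.uint8); o[:480,:400]=cv2.resize(sc[200:320,260:360],(400,480),interpolation=cv2.INTER_CUBIC)
o[:480,400:]=cv2.resize(si[200:350,220:345],(400,480),interpolation=cv2.INTER_CUBIC)
o[480:,:160]=cv2.resize(w,(160,120)); cv2.imwrite("pics/z4.png",o[:,:,::-1])
E
```

```text
[-0.21 -0.11  0.1   2.29 -0.13  0.34 -1.37] [ 3.48217098  0.01962148 -3.46057809] 35.883667721979116
```

View pics/z4.png

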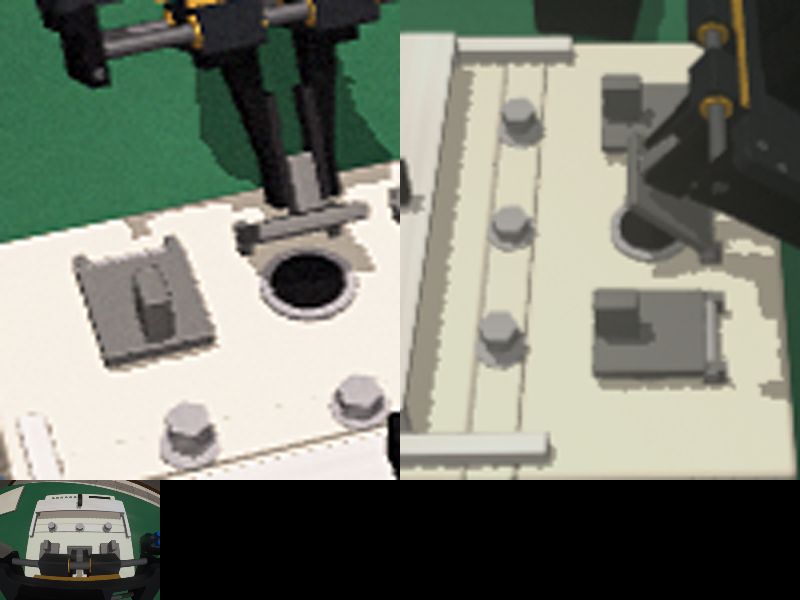

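```bash
python3 - <<'E'
from h import *
a=.21;R=np.array([[np.cos(a),-np.sin(a)],[np.sin(a),np.cos(a)]])
def P(t,x,y,z):
    r=np.radians(t); X=-58+x*np.cos(r)-z*np.sin(r); Z=98+x*np.sin(r)+z*np.cos(r)
    return [*(R@[X/1e3,y/1e3]+[.594,.0455]),Z/1e3]
for t in(0,35,40,45,50,55):
    f=lambda p:(np.round([400+(p[0]-220)*3.2,(p[1]-200)*3.2])).tolist()
    g=lambda p:(np.round([(p[0]-260)*4,(p[1]-200)*4])).tolist()
    print(t,[f(proj("side",P(t,56,y,-2))) for y in(25,-25)],f(proj("side",P(t,0,25,0))),"scene",[g(proj("scene",P(t,56,y,z))) for y in(25,-25) for z in(-2,6)],g(proj("scene",P(t,0,-25,0))))
# wrist-arc estimate
s=bot.get_state(); p=np.array(s["position"]); z=np.array(s["ee_rot"])[:,2]; c=p-.012*z
l=R.T@(c[:2]-[.594,.0455]); dx,dz=l[0]*1e3+58,c[2]*1e3-98; print("contact rel hinge",dx,dz,"angle",np.degrees(np.arctan2(dz,dx)-np.arctan2(22,46)),np.hypot(dx,dz),np.hypot(46,22))
E
```

```text
0 [[597.0, 262.0], [598.0, 190.0]] [703.0, 257.0] scene [[380.0, 302.0], [380.0, 290.0], [272.0, 327.0], [271.0, 315.0]] [236.0, 238.0]
35 [[612.0, 222.0], [613.0, 149.0]] [703.0, 257.0] scene [[374.0, 236.0], [371.0, 219.0], [265.0, 261.0], [261.0, 243.0]] [236.0, 238.0]
40 [[617.0, 216.0], [618.0, 144.0]] [703.0, 257.0] scene [[373.0, 225.0], [369.0, 207.0], [262.0, 250.0], [259.0, 232.0]] [236.0, 238.0]
45 [[623.0, 212.0], [624.0, 139.0]] [703.0, 257.0] scene [[370.0, 214.0], [366.0, 197.0], [260.0, 239.0], [256.0, 221.0]] [236.0, 238.0]
50 [[630.0, 207.0], [630.0, 135.0]] [703.0, 257.0] scene [[368.0, 203.0], [364.0, 186.0], [258.0, 228.0], [253.0, 210.0]] [236.0, 238.0]
55 [[637.0, 203.0], [637.0, 131.0]] [703.0, 257.0] scene [[365.0, 193.0], [361.0, 175.0], [255.0, 217.0], [251.0, 199.0]] [236.0, 238.0]
contact rel hinge 15.64401292294383 49.74600188680114 angle 46.982830946990184 52.147865191730105 50.99019513592785
```

The pictures show the middle cap held open with its well exposed, the other two caps shut, and all three bolts clear. The plate edge and the contact arc put it at about 45–47°. After a short hold check I'll hand it in.

Emit:
step_arm(targets=[{"delta_pos": [0, 0, 0], "turn": [0, 0, 0], "claw": 1}, {"delta_pos": [0, 0, 0], "turn": [0, 0, 0], "claw": 1}, {"delta_pos": [0, 0, 0], "turn": [0, 0, 0], "claw": 1}, {"delta_pos": [0, 0, 0], "turn": [0, 0, 0], "claw": 1}])

```text
t: 12.75
position: [0.5594, 0.0377, 0.1381]
ee_rot: [[0.792, 0.206, 0.575], [0.166, -0.978, 0.122], [0.588, -0.001, -0.809]]
force: [3.4, -1.9, -2.3]
gripper_width: 0.0117
grip_force: 30.0
```

```bash
python3 -c "
from station import bot
s=bot.get_state(); print(s['position'],s['gripper_width'],s['grip_force']); print(bot.job_done())"
```

```text
[0.55936652 0.03774308 0.13810288] 0.011688399407126324 30.006268176221056
the job is handed in; nothing more can be done
None
```

Job handed in at about 13 s: the guard is fully back at its stop, the middle bolt is the loose one (it sank 7 mm; I tapped it first and did not tap the other two), and its cap is held open at about 45° by the fin, with no verdict shown.

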